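# Prove the flat lap's stop, then hold the work level over the disc

## Robot

A 6-joint arm with a two-finger parallel gripper is mounted at the origin on the work surface. World frame = base frame: x ahead of the robot, y to its left, z up, the work surface at z = 0. Lengths are in mm, angles in rad, forces in N, time in s.
With the tool pointing down it reaches from about 275 to 775 mm from the base axis. Payload 14.6 kg.
Tool frame: the origin (TCP) lies at the very end of the fingers, on their centre line; the grasp point (between the pads) lies 19 mm behind it (env.pinch_z is the distance from the TCP to the grasp point, in mm); x points along the fingers, y is the direction in which the jaws open and shut, and the axes are right-handed (so a half turn about x gives the same grasp; the last joint's range is limited). The gripper opens to 85 mm and grips with 20 to 120 N. Pads are 22 mm wide; open, the fingers measure 114 mm over their backs; the gripper's body (76 mm by 85 mm) begins 54 mm behind the grasp point. The pads swing forward as they close: fully open they stand 13 mm farther back than shut.
Start: joints at [-1.463, 0.263, -0.048, 1.259, 0, 1.415], TCP at [136.381, -506.98, 231.278] pointing down, gripper open.
Joint ranges: [-2.65, 2.65], [-0.89, 1.7], [-1.18, 1.37], [-2.13, 2.11], [-1.35, 1.29], [-3.14, 3.14]. Speed limits (rad/s): [1.89, 1.89, 2.57, 2.79, 3.14, 3.14].

## Interface

Orientations are given as a 3x3 rotation matrix whose columns are the frame's x, y, z axes.
In Python, from cell import readout, cams, env gives the robot as it stands. The module is installed in compiled form; this text tells all that it offers.
- The arm moves only by the tool servo_tool, never from a script. Its argument "targets" is a list of rows, each a list of 5 numbers: the opening in per cent of the stroke, from 0 (shut) to 100 (fully open), then the shift along the tool's x, y, z in m, then the turn about the tool's x in rad. In form: [[claw, x, y, z, roll], ...]. A call has 1 to 20 rows; each row shifts and turns the pose as measured when the row begins, along the tool's axes as they then stand; what a row does not reach is not made up. A row lasts 1/12 s, in which the tool goes at most 41.7 mm and 7.16 degrees, less where a joint would pass 70% of its speed; a pose out of reach is approached as far as the arm can. A call is refused whole if a number of a shift passes 0.0417 or a number of a turn 0.125, either way. A call with a gripper value outside its range is refused whole. The fingers move at their own pace and stop on an object; "grip_force" is the grip in N (left out, the last holds). Time passes only in rows, so rows that do not move let the fingers close. It gives the time, the measured TCP pose, the force and the opening at its end, in the units of the state.
- readout.observe(): the state, without advancing time (a new reading comes with each control period).
- cams.camera(name): name is "scene" or "side" or "wrist"; returns a dict with "frame" (400x640x3 uint8, red, green, blue), "depth" (400x640 float32, mm along the optical axis (not along the pixel's ray), 0 where there is no reading), "fx", "fy", "cx", "cy" (pixels), "T" (4x4, takes a point from camera to world coordinates); the wrist camera has in their place "mount" (4x4, takes a point from camera to tool coordinates, whose origin is the TCP and whose axes are the tool frame's). Camera axes: x right, y down, z forward; pixel columns grow to the right and rows downward; lengths in mm; the calibration is good to about 2 mm. A picture is of the moment at which its call begins: read the wrist's pose just before it.
- env.sign_off(): hands the job in, once; it reports no verdict.
The state is a dict: "time_s": time; "joints": joint angles; "dq": joint speeds; "tau": joint torques, N m; "position": TCP position; "eef_rot": TCP orientation; "contact_force": force on the tool from outside, world axes, zero at the start; "wrist_torque": the same for the moment, N m; "gripper_width": finger opening in mm.
Only numpy, scipy, OpenCV 4.12 (cv2) and the standard library are available. Lean on these libraries where they do the work, as an engineer would, in place of code of your own. Each camera call takes 0.05 s, during which the arm holds its last target.

## Task

Make the flat lap ready for starting: first prove its stop by pushing the mushroom button right in so that it latches, then twisting its head clockwise a sixth of a turn and letting go so that it springs back out. Then lift the square-footed lapping holder out of its wooden rest and bring it over the lap disc; finish there still gripping it, upright and steady, its whole face over the disc and level two to three centimetres above it. The holder must not touch the machine, and everything else stays as it is.

Things in the scene. Friction and masses are not known exactly. Their poses are not given: they have to be found in the camera images.
- lap: Flat lap: fixed grey machine 230 x 340 mm (x, y), deck 76 mm above the table. Origin: centre of its underside, z up. On its -y half a 150 mm disc in a 198 mm drip pan (rim 12 mm lower than the disc; splash guard on the pan's +x side, 101 mm from the disc axis, 21 mm higher than the disc); on its +y half the stop, a flush black start button and a bar-grip speed knob (leave both alone).
- disc_top (a point): Centre of the lap disc's flat, level upper face: 75 mm in radius, 105 mm above the table. z is up.
- stop_top (a point): Centre of the domed top of the stop's mushroom head, moving with it; 36 mm above the deck when out, 29 mm when in. The head is 40 mm across its ribbed upright rim, which lies 4 to 12 mm below this point; its underside lies 14.5 mm below. Under it are only a 37 mm collar, 13 mm high, and a 62 mm plate, 3 mm thick, so fingertips may reach below the rim. Nothing else stands within 40 mm.
- stop_press (a joint): How far the mushroom head is pushed straight down, m: 0 fully out, 0.007 fully in. About 6 N moves it; past 3.5 mm it snaps down, latches and stays in when let go.
- stop_twist (a joint): Clockwise twist of the mushroom head seen from above, rad: 0 at rest, end stop 1.05. With the head in, twisting by more than about 0.55 unlatches it (twist 0.75 to 1.0 to be sure; 0.1 to 0.2 Nm): let go then, it springs out at once and a spring turns the head back to 0 within a second. Let go earlier, it stays latched.
- rest: Fixed light-wood rest, 290 mm (its x) by 80 mm, 28 mm high, with three square wells 50 mm wide and 10 mm deep in a row, at -90, 0 and +90 mm along its x. Origin at the centre of its underside, z up. One holder stands loosely in each well, in any order.
- holder_square: Lapping holder to be lifted, 0.3 to 0.5 kg, upright in a well: SQUARE steel foot 38 x 38 mm, 20 mm high, whose brass underside is the face to be lapped; round knurled stem 22 mm thick from 20 to 68 mm above the face, ending in a 19 mm wide button, 72 mm up. Origin: centre of the face (underside); z up the stem, x and y square to the foot. Balanced about its stem.
- holder_round: Bystander: the same holder with a ROUND foot 42 mm in diameter, stem alike, in another well.
- holder_small: Bystander: the same holder with a small ROUND foot 31 mm in diameter, stem alike, in another well.
- jar_black: Bystander: small upright jar with a black lid, 38 mm in diameter, 48 mm high, on the table; origin at the centre of its underside.
- jar_red: Bystander: small upright jar with a red lid, 44 mm in diameter, 40 mm high, on the table; origin at the centre of its underside.
- bench_brush: Bystander: bench brush 150 mm long lying on the table behind the rest.
- doming_block: Bystander: 40 mm steel cube with round dimples on the table between machine and rest; origin at the centre of its underside.
- file: Bystander: flat file with a wooden handle, 180 mm long, 21 mm high, lying on the table; origin near its middle on the table.
- speed_mark (a point): Bystander: pointer end, 15 mm off the axis, on top of the machine's bar-grip speed knob (36 mm wide, 44 mm high above the deck); leave it as set.

How it is judged:
By the outcome, as a careful person would: the job done as asked, in the order asked, and still so for the second after the job is handed in, while the arm keeps its last pose, push and grip.
It also fails if it takes over 64 s, if anything falls off the work surface, if the arm or the gripper's body presses on something with over 40 N, if the wrist force passes 120 N, or if a joint passes its speed limit or range.

## Working session

There is one attempt and no reset: what is moved stays moved. The work goes in short steps, Python scripts to look and compute and a tool call to move; the robot and the scene stay as the last step left them, time stands still between calls to the robot, and variables do not carry over. Pictures are saved under pics/ and viewed, and the job is handed in when it is done.

Besides the shell and the picture viewer there is one more tool, called after ">>>" as name(argument=value, ...), one argument or row to a line, values as JSON. servo_tool: Moves the arm, as the interface text tells. Its arguments: {"type":"object","properties":{"targets":{"type":"array","items":{"type":"array","items":{"type":"number"}}},"grip_force":{"type":"number"}},"required":["targets"]}

```bash
mkdir -p pics
cat > h.py <<'E'
import numpy as np, cv2
from cell import readout, cams, env
def snap(n,tag):
    s=readout.observe()
    c=cams.camera(n)
    cv2.imwrite(f'pics/{tag}.png',c['frame'][:,:,::-1])
    if 'T' in c: T=np.array(c['T'])
    else:
        B=np.eye(4);B[:3,:3]=np.array(s['eef_rot']);B[:3,3]=s['position'];T=B@np.array(c['mount'])
    c['Tw']=T
    np.savez(f'pics/{tag}.npz',frame=c['frame'],depth=c['depth'],K=[c['fx'],c['fy'],c['cx'],c['cy']],T=T)
    return c
def load(tag): return np.load(f'pics/{tag}.npz')
def plane(c,u,v,z):
    fx,fy,cx,cy=c['K'];T=c['T']
    d=T[:3,:3]@np.array([(u-cx)/fx,(v-cy)/fy,1]);return T[:3,3]+d*(z-T[2,3])/d[2]
def cloud(c):
    fx,fy,cx,cy=c['K'];T=c['T'];D=c['depth'];v,u=np.indices(D.shape)
    P=np.stack([(u-cx)/fx*D,(v-cy)/fy*D,D],-1)@T[:3,:3].T+T[:3,3]
    P[D==0]=np.nan
    return P
E
python3 - <<'E'
from h import *
s=readout.observe();print({k:np.round(v,3).tolist() for k,v in s.items()});print(env.pinch_z)
for n in['scene','side','wrist']:
    c=snap(n,n+'0');print(n,np.round(c['Tw'],3).tolist(),c['fx'],c['cx'],c['cy'])
E
```

```text
{'time_s': 0.0, 'joints': [-1.463, 0.264, -0.049, 1.259, -0.0, 1.415], 'dq': [-0.001, 0.001, -0.001, -0.0, 0.001, 0.0], 'tau': [0.001, -63.762, 38.456, 0.014, -0.0, 0.0], 'position': [136.345, -506.722, 230.823], 'eef_rot': [[-0.0, 0.26, -0.966], [0.001, -0.966, -0.26], [-1.0, -0.001, -0.0]], 'contact_force': [0.07, -0.41, 0.042], 'wrist_torque': [-0.027, 0.015, -0.007], 'gripper_width': 85.117}
18.700000000000003
scene [[0.762, 0.459, -0.457, 1036.925], [0.648, -0.545, 0.532, -676.285], [-0.005, -0.701, -0.713, 936.994], [0.0, 0.0, 0.0, 1.0]] 467.9087996445958 318.6826313830973 199.19235709840348
side [[-0.693, -0.509, 0.51, -14.782], [-0.72, 0.508, -0.472, 448.66], [-0.019, -0.695, -0.719, 844.213], [0.0, 0.0, 0.0, 1.0]] 370.8959785985151 317.4495265330331 198.8513769146254
wrist [[0.259, -0.913, -0.316, 218.27], [-0.966, -0.244, -0.085, -483.505], [0.0, 0.327, -0.945, 373.344], [0.0, 0.0, 0.0, 1.0]] 336.42014153080913 322.579286031387 200.75003267567294
```

```bash
ls .
```

```text
h.py
pics
```

View pics/scene0.png

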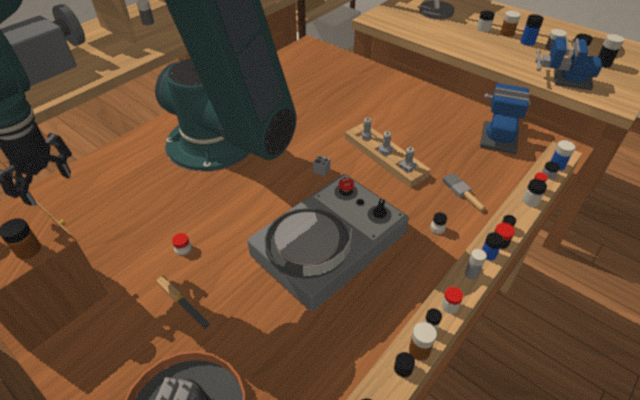

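View pics/side0.png

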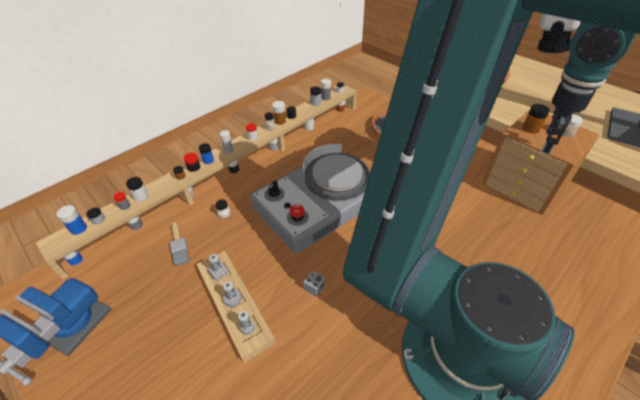

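View pics/wrist0.png

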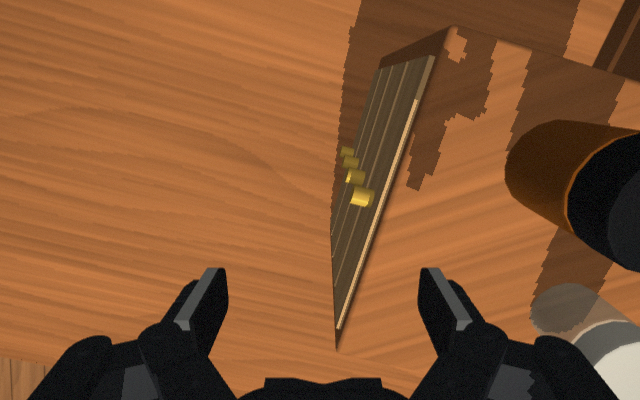

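The scene view has the red stop at about (346,185), the disc at (308,240) and the rest around (387,152). The side view has the stop at (297,211) and the holders at (217,266), (230,292) and (245,322). Next I'll measure them.

Run:
```python
from h import *
for t,box in(('scene0',(330,170,362,202)),('side0',(283,198,312,226))):
    c=load(t);f=c['frame'].astype(int);P=cloud(c)
    m=(f[...,0]>90)&(f[...,1]<60)&(f[...,2]<70)
    k=np.zeros_like(m);x0,y0,x1,y1=box;k[y0:y1,x0:x1]=1;m&=k
    v,u=np.nonzero(m);q=P[m];print(t,'stop px',u.mean(),v.mean(),len(u),'cloud med',np.nanmedian(q,0),'zmax',np.nanpercentile(q[:,2],[5,50,95]))
    print(' rim-mid plane z=104',plane(c,u.mean(),v.mean(),104), 'bbox ctr',(u.min()+u.max())/2,(v.min()+v.max())/2)
    for n,(lo,hi) in dict(disc=(101,109),deck=(73,79),rest=(25,31)).items():
        z=P[...,2];mm=(z>lo)&(z<hi)&(P[...,0]>200)&(P[...,0]<800)&(abs(P[...,1])<450)
        mm=cv2.morphologyEx(mm.astype(np.uint8),cv2.MORPH_OPEN,np.ones((2,2)))
        nl,L,st,ce=cv2.connectedComponentsWithStats(mm)
        for i in range(1,nl):
            if st[i,4]>120:
                q=P[L==i];r=cv2.minAreaRect(q[:,:2].astype(np.float32));print(n,st[i,4],'med z',np.round(np.median(q[:,2]),1),'rect',np.round(r[0],1),np.round(r[1],1),round(r[2],1),'px',ce[i].round())
for t,b in(('scene0',(230,100,480,310)),('side0',(180,150,400,370))):
    f=load(t)['frame'];x0,y0,x1,y1=b
    cv2.imwrite(f'pics/{t}c.png',cv2.resize(f[y0:y1,x0:x1,::-1],None,fx=2.7,fy=2.7,interpolation=cv2.INTER_CUBIC))
```

```text
scene0 stop px 344.87116564417175 183.30061349693253 163 cloud med [524.55302987  27.17945588 110.9245716 ] zmax [  0.58061965 110.9245716  114.72188566]
 rim-mid plane z=104 [517.23845072  32.51716327 104.        ] bbox ctr 341.5 181.0
disc 2541 med z nan rect [ 557.7 -165.8] [141.7 148.6] 23.5 px [307. 238.]
deck 3124 med z nan rect [569.  -90.5] [334.9 220.7] 84.8 px [349. 227.]
deck 200 med z nan rect [ 464.3 -224.6] [33.5 80.7] 39.0 px [260. 239.]
rest 298 med z nan rect [400.5 284.3] [ 45.2 174.3] 54.8 px [365. 141.]
rest 242 med z 28.3 rect [515.  288.8] [ 69.5 111.4] 15.9 px [395. 157.]
rest 283 med z nan rect [603.9 268.5] [97.5 63.7] 47.2 px [414. 172.]
side0 stop px 296.4418604651163 211.03875968992247 129 cloud med [513.59693109  38.14054334 110.09960796] zmax [ 99.95655404 110.09960796 113.70868191]
 rim-mid plane z=104 [517.73641684  34.43076253 104.        ] bbox ctr 297.0 211.5
disc 1313 med z nan rect [ 540.4 -164. ] [135.5 130.9] 44.1 px [338. 172.]
deck 2224 med z nan rect [565.8 -13.9] [183.9 219.2] 84.3 px [299. 205.]
rest 2012 med z nan rect [471.4 289.5] [ 77.8 296.3] 77.2 px [237. 308.]
```

```bash
sleep 3
```

```text
(no output)
```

View pics/scene0c.png

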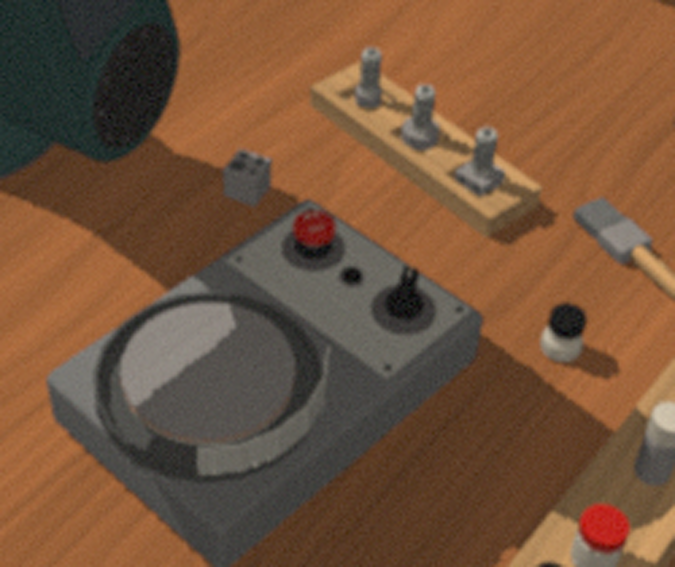

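View pics/side0c.png

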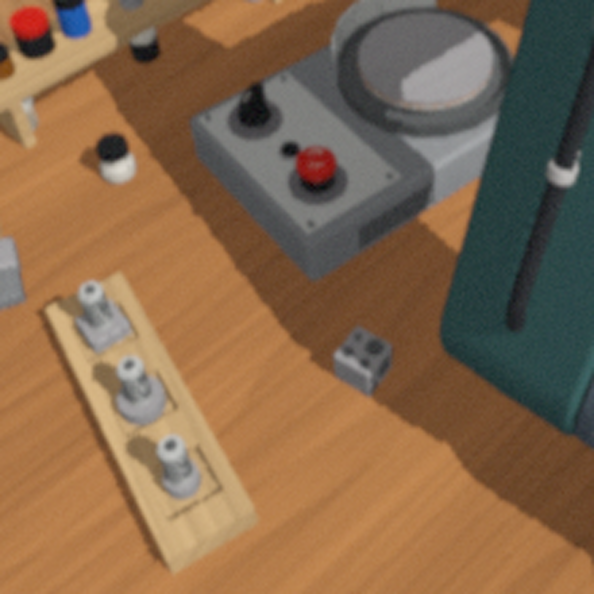

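The square foot is the one nearest the machine, at the +x end of the rest, roughly (559,270). The stop is near (518,34). Now I'll move above the stop.

>>> servo_tool(
  targets=[
    [100,-0.01,-0.0235,-0.0283,0],
    [100,-0.01,-0.0235,-0.0283,0],
    [100,-0.01,-0.0235,-0.0283,0],
    [100,0,-0.0235,-0.0283,0],
    [100,0,-0.0235,-0.0283,0],
    [100,0,-0.0235,-0.0283,0],
    [100,0,-0.0235,-0.0283,0],
    [100,0,-0.0235,-0.0283,0],
    [100,0,-0.0235,-0.0283,0],
    [100,0,-0.0235,-0.0283,0],
    [100,0,-0.0235,-0.0283,0],
    [100,0,-0.0235,-0.0283,0],
  ],
)

```text
time_s: 1.15
position: [397.0, -134.8, 260.7]
eef_rot: [[-0.0, 0.249, -0.969], [0.003, -0.969, -0.249], [-1.0, -0.003, -0.001]]
contact_force: [1.2, -1.7, 0.7]
gripper_width: 85.2
```

Run:
```python
from h import *
s=readout.observe();print({k:np.round(v,3).tolist() for k,v in s.items() if k in('position','joints','eef_rot')})
# holder tops by both views
for t,pts in(('scene0',[(230+487/2.7,100+132/2.7),(230+424/2.7,100+90/2.7),(230+371/2.7,100+53/2.7)]),('side0',[(180+93/2.7,150+288/2.7),(180+128/2.7,150+362/2.7),(180+172/2.7,150+440/2.7)])):
    c=load(t)
    for u,v in pts: print(t,np.round(plane(c,u,v,90),1))
```

```text
{'joints': [-0.524, 0.073, -0.208, 1.291, 0.003, 2.366], 'position': [396.976, -134.777, 260.664], 'eef_rot': [[-0.0, 0.249, -0.969], [0.003, -0.969, -0.249], [-1.0, -0.003, -0.001]]}
scene0 [563.1 275.3  90. ]
scene0 [471.6 292.3  90. ]
scene0 [387.1 310.1  90. ]
side0 [557.4 271.8  90. ]
side0 [470. 293.  90.]
side0 [384.4 308.7  90. ]
```

>>> servo_tool(
  targets=[
    [100,0,-0.0223,-0.0266,0],
    [100,0,-0.0223,-0.0266,0],
    [100,0,-0.0223,-0.0266,0],
    [100,0,-0.0223,-0.0266,0],
    [100,0,-0.0223,-0.0266,0],
    [100,0,-0.0223,-0.0266,0],
    [100,0,0,0,-0.12],
    [100,0,0,0,-0.12],
    [100,0,0,0,-0.12],
    [100,0,0,0,-0.12],
    [100,0,0,0,-0.12],
    [100,0,0,0,-0.12],
    [100,0,0,0,-0.12],
    [100,0,0,0,-0.12],
  ],
)

```text
time_s: 2.32
position: [524.6, 54.2, 257.4]
eef_rot: [[-0.005, 0.948, -0.318], [0.004, -0.318, -0.948], [-1.0, -0.006, -0.002]]
contact_force: [0.1, 0.0, 0.4]
gripper_width: 85.4
```

>>> servo_tool(
  targets=[
    [100,0,0,0,-0.12],
    [100,0,0,0,-0.12],
    [100,0,0,0,-0.12],
    [100,0,0,0,-0.12],
    [100,0,0,0,-0.12],
    [100,0,0,0,-0.12],
    [100,0,0,0,-0.12],
    [100,0,0,0,-0.12],
    [100,0,0,0,-0.12],
    [100,0,0,0,-0.12],
    [100,0,0,0,-0.12],
    [100,0,0,0,-0.12],
    [100,0,0,0,-0.12],
    [100,0,0,0,-0.12],
    [100,0,0,0,-0.12],
    [100,0,0,0,-0.12],
    [100,0,0,0,-0.12],
    [100,0,0,0,-0.12],
    [100,0,0,0,0],
    [100,0,0,0,0],
  ],
)

```text
time_s: 3.98
position: [522.2, 54.4, 253.1]
eef_rot: [[-0.015, -0.351, 0.936], [0.005, 0.937, 0.351], [-1.0, 0.01, -0.013]]
contact_force: [-0.4, 0.8, -0.2]
gripper_width: 85.3
```

Run:
```python
from h import *
snap('wrist','w1');s=readout.observe();print({k:np.round(v,3).tolist() for k,v in s.items() if k in('position','joints','eef_rot','contact_force')})
```

```text
{'joints': [-0.054, 0.269, 0.018, 1.336, 0.004, -0.412], 'position': [522.18, 54.395, 253.107], 'eef_rot': [[-0.015, -0.35, 0.936], [0.005, 0.937, 0.351], [-1.0, 0.01, -0.013]], 'contact_force': [-0.232, 0.178, -0.938]}
```

View pics/w1.png

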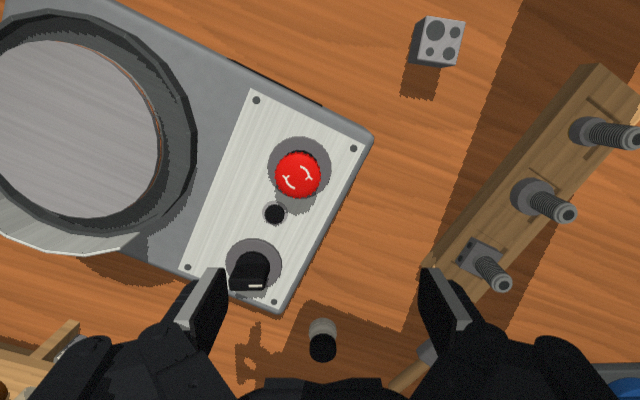

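The wrist view shows the stop head at (298,175) on its plate, the disc at about (75,128) and the square-footed holder at (480,255) with its top at (494,280).

Run:
```python
from h import *
c=load('w1');f=c['frame'].astype(int);P=cloud(c)
m=((f[...,0]>120)&(f[...,1]<80)&(f[...,2]<80)).astype(np.uint8)
m=cv2.morphologyEx(m,cv2.MORPH_CLOSE,np.ones((9,9)))
cn=max(cv2.findContours(m,0,1)[0],key=cv2.contourArea);e=cv2.fitEllipse(cn);print('head',e)
for z in(100,106):print(plane(c,*e[0],z))
mm=cv2.drawContours(np.zeros_like(m),[cn],-1,1,-1)>0
q=P[mm];print('depth med',np.nanmedian(q,0),np.nanpercentile(q[:,2],[2,50,98]))
# holder tops: points with z 85..95
z=P[...,2];m=((z>82)&(z<94)&(P[...,1]>200)).astype(np.uint8)
nl,L,st,ce=cv2.connectedComponentsWithStats(m)
for i in range(1,nl):
    if st[i,4]>60:q=P[L==i];print('top',st[i,4],ce[i].round(1),np.median(q,0).round(1),cv2.minAreaRect(q[:,:2].astype(np.float32)))
# disc
m=((z>102)&(z<108)&(P[...,1]<-60)).astype(np.uint8)
q=P[m>0];print('disc z',np.median(q[:,2]),cv2.minEnclosingCircle(q[:,:2].astype(np.float32)))
r=P[(z>26)&(z<30)&(P[...,1]>200)];print('rest',cv2.minAreaRect(r[:,:2].astype(np.float32)))
d=P[(z>74)&(z<78)&(P[...,1]>-60)];print('deck z',np.median(d[:,2]))
np.save('pics/w1P.npy',P)
for i,(x0,y0,x1,y1) in enumerate([(420,200,560,320)]):
  cv2.imwrite('pics/w1c.png',cv2.resize(c['frame'][y0:y1,x0:x1,::-1],None,fx=5,fy=5))
```

```text
head ((297.34246826171875, 174.73431396484375), (45.07013702392578, 45.6798095703125), 112.79110717773438)
[521.56665915  32.23638279 100.        ]
[520.02912849  32.10095251 106.        ]
depth med [518.65444016  31.93651409 111.52811848] [102.81679423 111.52811848 113.53947656]
top 434 [629.8 138.3] [386.5 307.3  88.1] ((386.08245849609375, 309.0230407714844), (21.811702728271484, 15.614850997924805), 24.718183517456055)
top 438 [564.2 212.7] [469.8 290.9  88.9] ((470.40606689453125, 293.086669921875), (22.07422637939453, 21.110450744628906), 19.48394012451172)
top 359 [500.8 281.9] [559.8 271.5  88.9] ((561.3345947265625, 273.6783752441406), (22.329322814941406, 20.46500587463379), 5.400993824005127)
disc z 104.97141967964959 ((571.5209350585938, -159.21255493164062), 90.46985626220703)
rest ((503.3436584472656, 432.83306884765625), (375.8172607421875, 289.1916809082031), 76.35382843017578)
deck z 76.05589939947023
```

View pics/w1c.png

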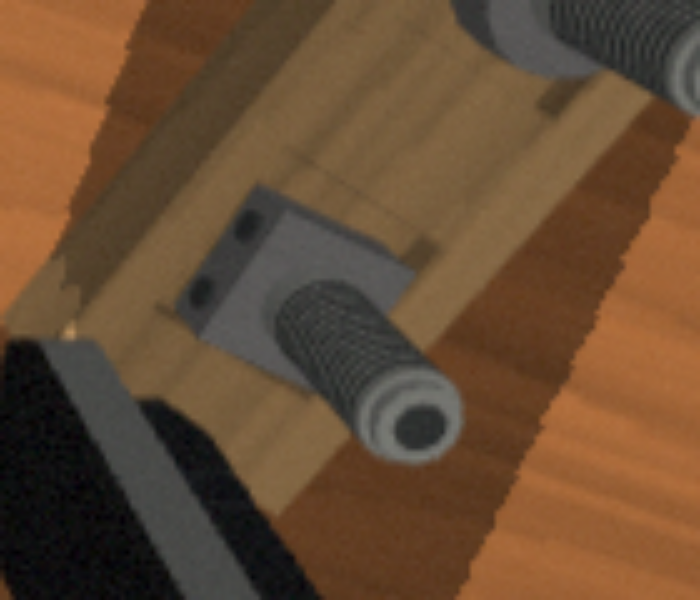

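The stop axis is at about (519.5, 32.5), and the depth top at 111.5 matches the 112 expected. Now I'll close the fingers and come to just above the dome.

>>> servo_tool(
  targets=[
    [0,0.02,-0.0042,-0.0017,0],
    [0,0.02,-0.0042,-0.0017,0],
    [0,0.02,-0.0042,-0.0017,0],
    [0,0.02,-0.0042,-0.0017,0],
    [0,0.02,-0.0042,-0.0017,0],
    [0,0.015,0,0,0],
    [0,0,0,0,0],
    [0,0,0,0,0],
    [0,0,0,0,0],
    [0,0,0,0,0],
    [0,0,0,0,0],
  ],
  grip_force=40,
)

```text
time_s: 4.95
position: [521.0, 31.6, 136.4]
eef_rot: [[-0.011, -0.319, 0.948], [0.004, 0.948, 0.319], [-1.0, 0.008, -0.009]]
contact_force: [0.2, -0.9, 0.1]
gripper_width: -0.1
```

```bash
cat >> h.py <<'E'
def st():
    s=readout.observe();print({k:np.round(v,3).tolist() for k,v in s.items() if k in('time_s','position','joints','eef_rot','contact_force','wrist_torque','gripper_width')})
    return s
def to(x,y,z):
    s=readout.observe();R=np.array(s['eef_rot']);d=np.array([x,y,z])-s['position'];print('world d',d.round(1),'tool shift mm',(R.T@d).round(1))
E
python3 - <<'E'
from h import *
st();to(519.5,32.5,118);snap('wrist','w2')
E
```

```text
{'time_s': 4.95, 'joints': [-0.098, 0.313, -0.242, 1.027, 0.003, -0.422], 'position': [520.967, 31.582, 136.367], 'eef_rot': [[-0.011, -0.319, 0.948], [0.004, 0.948, 0.319], [-1.0, 0.008, -0.009]], 'contact_force': [0.236, -0.948, 0.082], 'wrist_torque': [0.033, -0.002, 0.001], 'gripper_width': -0.054}
world d [ -1.5   0.9 -18.4] tool shift mm [18.4  1.2 -0.9]
```

View pics/w2.png

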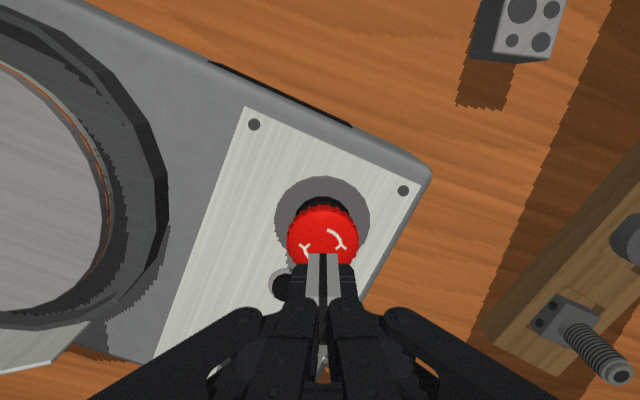

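The shut fingertips at (323,258) stand over the head, which is centred laterally at about (322,237). I'll descend and press.

>>> servo_tool(
  targets=[
    [0,0.01,0.0006,-0.0005,0],
    [0,0.008,0.0006,-0.0004,0],
    [0,0.004,0,0,0],
    [0,0.003,0,0,0],
    [0,0.003,0,0,0],
    [0,0.003,0,0,0],
  ],
)

```text
time_s: 5.5
position: [521.3, 32.7, 106.8]
eef_rot: [[-0.005, -0.319, 0.948], [0.004, 0.948, 0.319], [-1.0, 0.005, -0.004]]
contact_force: [-0.6, 0.2, -0.3]
gripper_width: -0.1
```

Run:
```python
from h import *
st()
```

```text
{'time_s': 5.5, 'joints': [-0.095, 0.333, -0.299, 0.944, 0.003, -0.42], 'position': [521.339, 32.725, 106.801], 'eef_rot': [[-0.005, -0.319, 0.948], [0.004, 0.948, 0.319], [-1.0, 0.005, -0.004]], 'contact_force': [-0.623, 0.174, -0.319], 'wrist_torque': [-0.005, 0.059, -0.001], 'gripper_width': -0.054}
```

>>> servo_tool(
  targets=[
    [0,0.0015,0,0,0],
    [0,0.0015,0,0,0],
    [0,0.001,0,0,0],
  ],
)

```text
time_s: 5.75
position: [521.5, 32.7, 105.3]
eef_rot: [[-0.003, -0.319, 0.948], [0.003, 0.948, 0.319], [-1.0, 0.004, -0.002]]
contact_force: [-9.2, 0.7, 24.9]
gripper_width: -0.2
```

Run:
```python
from h import *
st()
```

```text
{'time_s': 5.75, 'joints': [-0.095, 0.333, -0.304, 0.937, 0.003, -0.42], 'position': [521.544, 32.667, 105.275], 'eef_rot': [[-0.003, -0.319, 0.948], [0.003, 0.948, 0.319], [-1.0, 0.004, -0.002]], 'contact_force': [-9.217, 0.714, 24.943], 'wrist_torque': [0.097, 2.081, 0.042], 'gripper_width': -0.24}
```

25 N at z=105.3 means it's bottomed out. Next I'll retreat, open and check.

>>> servo_tool(
  targets=[
    [0,-0.01,0,0,0],
    [0,-0.03,0,0,0],
    [75,-0.03,0,0,0],
    [75,-0.02,0,0,0],
    [75,0,0,0,0],
    [75,0,0,0,0],
    [75,0,0,0,0],
    [75,0,0,0,0],
  ],
)

```text
time_s: 6.42
position: [520.9, 32.5, 198.3]
eef_rot: [[-0.004, -0.319, 0.948], [0.004, 0.948, 0.319], [-1.0, 0.005, -0.003]]
contact_force: [-0.5, -0.4, -0.6]
gripper_width: 64.3
```

Run:
```python
from h import *
snap('wrist','w3');snap('scene','s3');st()
c=load('w3');f=c['frame'].astype(int);P=cloud(c)
m=((f[...,0]>120)&(f[...,1]<80)&(f[...,2]<80)).astype(np.uint8)
m=cv2.morphologyEx(m,cv2.MORPH_CLOSE,np.ones((9,9)))
cn=max(cv2.findContours(m,0,1)[0],key=cv2.contourArea);e=cv2.fitEllipse(cn);print('head',e)
for z in(97,100):print(plane(c,*e[0],z))
q=P[cv2.drawContours(np.zeros_like(m),[cn],-1,1,-1)>0];print(np.nanpercentile(q[:,2],[2,50,90,98]))
```

```text
{'time_s': 6.517, 'joints': [-0.096, 0.273, -0.125, 1.178, 0.003, -0.42], 'position': [520.763, 32.48, 198.162], 'eef_rot': [[-0.005, -0.319, 0.948], [0.004, 0.948, 0.319], [-1.0, 0.005, -0.003]], 'contact_force': [0.851, -0.453, 0.321], 'wrist_torque': [0.015, 0.009, -0.014], 'gripper_width': 64.038}
head ((320.97314453125, 199.84605407714844), (51.98509216308594, 53.597312927246094), 90.84579467773438)
[520.57324612  32.47152451  97.        ]
[519.60447193  32.15155133 100.        ]
[ 95.97065874 104.42365449 105.7322786  106.31643845]
```

View pics/w3.png

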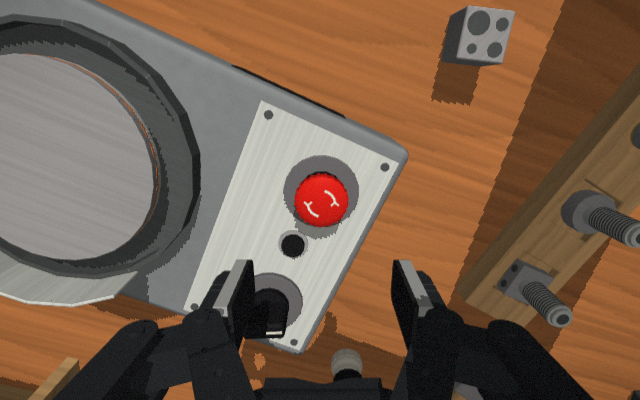

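The head at (321,200) is latched in, with its depth top at 105. Its centre is (520,32.3) and the jaws straddle it. I'll descend around the rim.

>>> servo_tool(
  targets=[
    [75,0.025,0,-0.0003,0],
    [75,0.025,0,-0.0003,0],
    [75,0.025,0,0,0],
    [75,0.02,0,0,0],
    [75,0.01,0,0,0],
    [75,0,0,0,0],
  ],
)

```text
time_s: 7.02
position: [518.1, 32.8, 86.0]
eef_rot: [[-0.008, -0.319, 0.948], [0.004, 0.948, 0.319], [-1.0, 0.006, -0.006]]
contact_force: [0.2, 0.5, 0.3]
gripper_width: 63.8
```

Run:
```python
from h import *
st();to(520,32.3,84)
```

```text
{'time_s': 7.017, 'joints': [-0.096, 0.348, -0.34, 0.891, 0.003, -0.42], 'position': [518.082, 32.808, 86.011], 'eef_rot': [[-0.008, -0.319, 0.948], [0.004, 0.948, 0.319], [-1.0, 0.006, -0.006]], 'contact_force': [0.202, 0.505, 0.271], 'wrist_torque': [0.042, 0.026, 0.008], 'gripper_width': 63.777}
world d [ 1.9 -0.5 -2. ] tool shift mm [ 2.  -1.1  1.7]
```

>>> servo_tool(
  targets=[
    [75,0.0015,-0.0011,0.0017,0],
    [40,0,0,0,0],
    [40,0,0,0,0],
    [40,0,0,0,0],
    [40,0,0,0,0],
    [40,0,0,0,0],
  ],
  grip_force=35,
)

```text
time_s: 7.52
position: [520.2, 31.3, 86.0]
eef_rot: [[-0.008, -0.318, 0.948], [0.002, 0.948, 0.318], [-1.0, 0.004, -0.007]]
contact_force: [-1.6, 1.4, -0.2]
gripper_width: 38.2
```

Run:
```python
from h import *
st();to(520,32.3,84);snap('wrist','w4')
```

```text
{'time_s': 7.517, 'joints': [-0.097, 0.351, -0.335, 0.893, 0.001, -0.42], 'position': [520.157, 31.34, 85.98], 'eef_rot': [[-0.008, -0.318, 0.948], [0.002, 0.948, 0.318], [-1.0, 0.004, -0.007]], 'contact_force': [-1.611, 1.377, -0.191], 'wrist_torque': [0.125, 0.4, -0.026], 'gripper_width': 38.172}
world d [-0.2  1.  -2. ] tool shift mm [2.  1.  0.2]
```

View pics/w4.png

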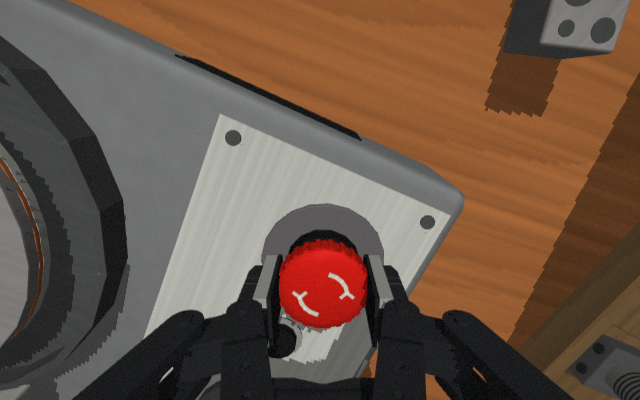

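The pads hold the head at both sides: the head spans columns 278–370, and the opening reads 38.2. The next move is the clockwise twist.

>>> servo_tool(
  targets=[
    [36,0,0,0,0.1],
    [36,0,0,0,0.1],
    [36,0,0,0,0.1],
    [36,0,0,0,0.1],
  ],
  grip_force=45,
)

```text
time_s: 7.9
position: [520.1, 31.4, 87.2]
eef_rot: [[-0.007, 0.088, 0.996], [0.001, 0.996, -0.088], [-1.0, 0.001, -0.007]]
contact_force: [-1.6, -1.4, 0.4]
gripper_width: 38.0
```

Run:
```python
from h import *
s=st();R=np.array(s['eef_rot']);print('jaw deg',np.degrees(np.arctan2(R[1,1],R[0,1])));to(520,32.3,86);snap('wrist','w5')
```

```text
{'time_s': 7.9, 'joints': [-0.097, 0.349, -0.334, 0.895, 0.001, -0.009], 'position': [520.147, 31.379, 87.243], 'eef_rot': [[-0.007, 0.088, 0.996], [0.001, 0.996, -0.088], [-1.0, 0.001, -0.007]], 'contact_force': [-1.607, -1.355, 0.433], 'wrist_torque': [-0.135, 0.438, 0.151], 'gripper_width': 38.003}
jaw deg 84.9573010758013
world d [-0.1  0.9 -1.2] tool shift mm [ 1.2  0.9 -0.2]
```

View pics/w5.png

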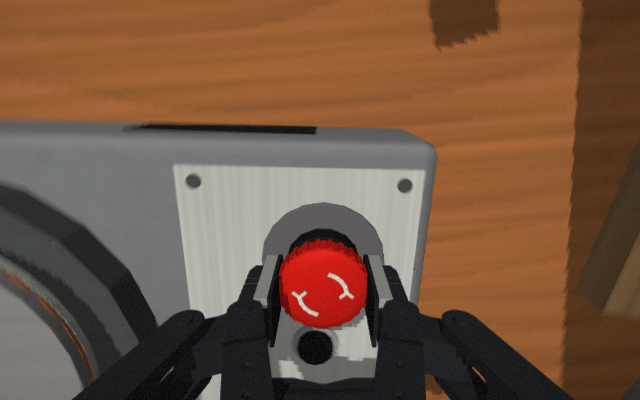

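The head turns with the pads (the marks are unchanged in the tool view) and the wrist reads 0.15 Nm. I'll continue to about 0.9 rad.

>>> servo_tool(
  targets=[
    [36,0.0004,0,0,0.1],
    [36,0.0004,0,0,0.1],
    [36,0.0004,0,0,0.1],
    [36,0.0004,0,0,0.1],
    [36,0.0004,0,0,0.07],
    [36,0,0,0,0],
  ],
)

```text
time_s: 8.45
position: [520.1, 31.3, 87.1]
eef_rot: [[-0.006, 0.542, 0.84], [0.001, 0.84, -0.542], [-1.0, -0.003, -0.005]]
contact_force: [-2.2, -1.9, 2.6]
gripper_width: 37.7
```

Run:
```python
from h import *
s=st();R=np.array(s['eef_rot']);print('jaw deg',np.degrees(np.arctan2(R[1,1],R[0,1])));to(520,32.3,86);snap('wrist','w6')
```

```text
{'time_s': 8.45, 'joints': [-0.096, 0.348, -0.335, 0.893, 0.0, 0.476], 'position': [520.087, 31.305, 87.055], 'eef_rot': [[-0.006, 0.542, 0.84], [0.001, 0.84, -0.542], [-1.0, -0.003, -0.005]], 'contact_force': [-2.189, -1.858, 2.603], 'wrist_torque': [-0.063, 0.52, 0.113], 'gripper_width': 37.748}
jaw deg 57.17390886735875
world d [-0.1  1.  -1.1] tool shift mm [ 1.1  0.8 -0.6]
```

View pics/w6.png

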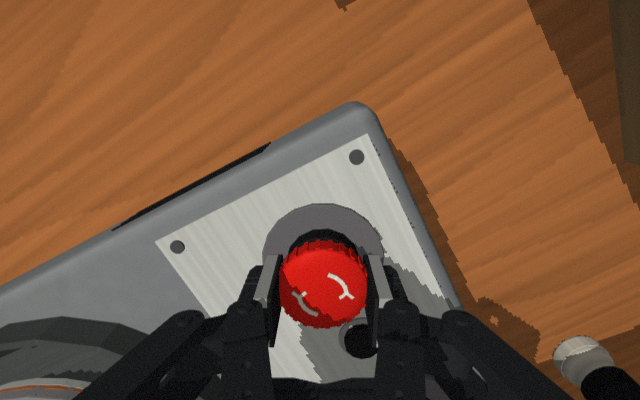

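The head has turned 0.896 rad. I'll let go in place, wait, then rise.

>>> servo_tool(
  targets=[
    [75,0,0,0,0],
    [75,0,0,0,0],
    [75,0,0,0,0],
    [75,0,0,0,0],
    [75,0,0,0,0],
    [75,0,0,0,0],
    [75,0,0,0,0],
    [75,0,0,0,0],
    [75,-0.015,0,0,0],
    [75,-0.03,0,0,0],
    [75,-0.03,0,0,0],
    [75,-0.03,0,0,0],
    [75,-0.02,0,0,0],
    [75,0,0,0,-0.1],
    [75,0,0,0,-0.1],
    [75,0,0,0,-0.1],
  ],
)

```text
time_s: 9.83
position: [521.2, 31.4, 218.8]
eef_rot: [[-0.004, 0.245, 0.97], [0.001, 0.97, -0.245], [-1.0, 0.0, -0.004]]
contact_force: [0.1, 0.0, 0.2]
gripper_width: 64.0
```

Run:
```python
from h import *
s=st();snap('wrist','w7')
c=load('w7');f=c['frame'].astype(int);P=cloud(c)
m=((f[...,0]>120)&(f[...,1]<80)&(f[...,2]<80)).astype(np.uint8)
m=cv2.morphologyEx(m,cv2.MORPH_CLOSE,np.ones((9,9)))
cn=max(cv2.findContours(m,0,1)[0],key=cv2.contourArea)
q=P[cv2.drawContours(np.zeros_like(m),[cn],-1,1,-1)>0];print(np.nanpercentile(q[:,2],[2,50,90,98]))
```

```text
{'time_s': 9.833, 'joints': [-0.097, 0.265, -0.079, 1.23, 0.001, 0.151], 'position': [521.191, 31.405, 218.849], 'eef_rot': [[-0.004, 0.245, 0.97], [0.001, 0.97, -0.245], [-1.0, 0.0, -0.004]], 'contact_force': [0.112, 0.012, 0.205], 'wrist_torque': [-0.058, -0.038, -0.067], 'gripper_width': 64.049}
[102.73071068 111.53062166 112.88661505 113.5122228 ]
```

View pics/w7.png

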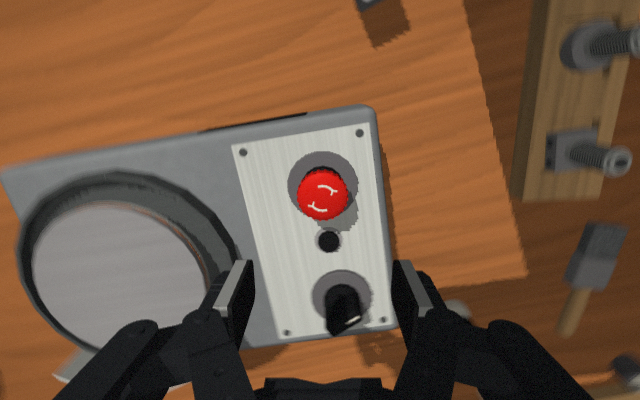

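The head is out again (depth top 111.5 and the marks are back). Next, over to the holder.

>>> servo_tool(
  targets=[
    [65,0,0.03,-0.0025,0],
    [65,0,0.03,-0.0025,0],
    [65,0,0.03,-0.0025,0],
    [65,0,0.03,-0.0025,0],
    [65,0,0.03,-0.0025,0],
    [65,0,0.03,-0.0025,0],
    [65,0,0.02,-0.0025,0],
    [65,0,0,0,0],
    [65,0,0,0,0],
  ],
)

```text
time_s: 10.63
position: [553.5, 238.2, 217.0]
eef_rot: [[-0.006, 0.26, 0.966], [0.001, 0.966, -0.26], [-1.0, -0.001, -0.006]]
contact_force: [0.5, -0.1, 0.3]
gripper_width: 55.5
```

Run:
```python
from h import *
s=st();snap('wrist','w8')
P=cloud(load('w8'));z=P[...,2]
m=((z>86.5)&(z<94)&(P[...,1]>200)).astype(np.uint8)
nl,L,q,ce=cv2.connectedComponentsWithStats(m)
for i in range(1,nl):
    if q[i,4]>60:p=P[L==i];print('top',q[i,4],ce[i].round(1),np.median(p,0).round(1),cv2.minEnclosingCircle(p[:,:2].astype(np.float32)))
m=((z>36)&(z<40)&(abs(P[...,0]-560)<45)&(abs(P[...,1]-272)<40));p=P[m];print('foot',m.sum(),cv2.minAreaRect(p[:,:2].astype(np.float32)))
```

```text
{'time_s': 10.633, 'joints': [0.27, 0.406, 0.13, 1.3, 0.002, 0.533], 'position': [553.511, 238.24, 217.03], 'eef_rot': [[-0.006, 0.26, 0.966], [0.001, 0.966, -0.26], [-1.0, -0.001, -0.006]], 'contact_force': [0.528, -0.089, 0.261], 'wrist_torque': [0.015, 0.006, 0.028], 'gripper_width': 55.506}
top 534 [364.7  69.4] [469.6 294.6  89.9] ((469.9336853027344, 295.0401611328125), 10.370591163635254)
top 394 [366.4 188.2] [560.4 275.4  89.8] ((561.3546142578125, 275.2399597167969), 10.538647651672363)
foot 789 ((561.1074829101562, 275.2574768066406), (38.06684494018555, 37.95820999145508), 84.52908325195312)
```

View pics/w8.png

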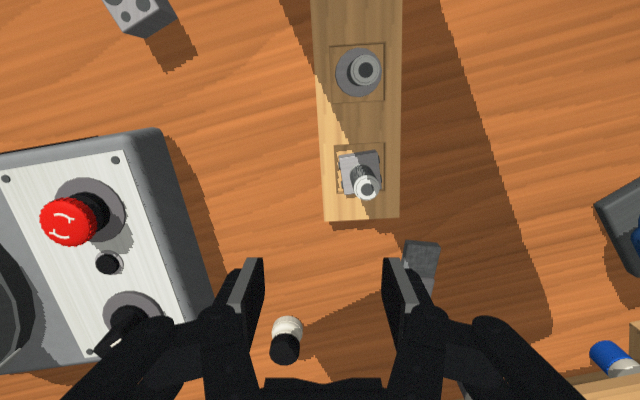

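The holder is at (561.2, 275.2), with a 38×38 foot and its top at 89.8, both as expected. I'll align above it.

>>> servo_tool(
  targets=[
    [65,0,0.0195,-0.0008,0],
    [65,0.01,0.018,-0.0008,0],
    [65,0.03,0,0,0],
    [65,0.03,0,0,0],
    [65,0.02,0,0,0],
    [65,0,0,0,0],
    [65,0,0,0,0],
  ],
)

```text
time_s: 11.27
position: [562.4, 269.7, 125.7]
eef_rot: [[-0.003, 0.274, 0.962], [0.001, 0.962, -0.274], [-1.0, -0.0, -0.003]]
contact_force: [0.4, 0.5, 1.3]
gripper_width: 55.6
```

Run:
```python
from h import *
s=st();to(561.2,275.2,47)
```

```text
{'time_s': 11.267, 'joints': [0.316, 0.479, 0.001, 1.096, 0.002, 0.593], 'position': [562.387, 269.659, 125.666], 'eef_rot': [[-0.003, 0.274, 0.962], [0.001, 0.962, -0.274], [-1.0, -0.0, -0.003]], 'contact_force': [0.403, 0.453, 1.268], 'wrist_torque': [0.011, -0.007, 0.031], 'gripper_width': 55.645}
world d [ -1.2   5.5 -78.7] tool shift mm [78.7  5.  -2.4]
```

>>> servo_tool(
  targets=[
    [65,0.01,0.005,-0.0024,0],
    [65,0.02,0,0,0],
    [65,0,0,0,0],
  ],
)

```text
time_s: 11.52
position: [563.1, 274.7, 97.9]
eef_rot: [[0.001, 0.277, 0.961], [0.002, 0.961, -0.277], [-1.0, 0.002, 0.0]]
contact_force: [0.1, -0.3, -1.0]
gripper_width: 55.4
```

Run:
```python
from h import *
s=st();to(561.2,275.2,47);snap('wrist','w9')
```

```text
{'time_s': 11.517, 'joints': [0.323, 0.498, -0.045, 1.026, 0.002, 0.604], 'position': [563.116, 274.651, 97.939], 'eef_rot': [[0.001, 0.277, 0.961], [0.002, 0.961, -0.277], [-1.0, 0.002, 0.0]], 'contact_force': [0.061, -0.306, -0.97], 'wrist_torque': [0.053, 0.041, 0.013], 'gripper_width': 55.371}
world d [ -1.9   0.5 -50.9] tool shift mm [50.9 -0.1 -2. ]
```

View pics/w9.png

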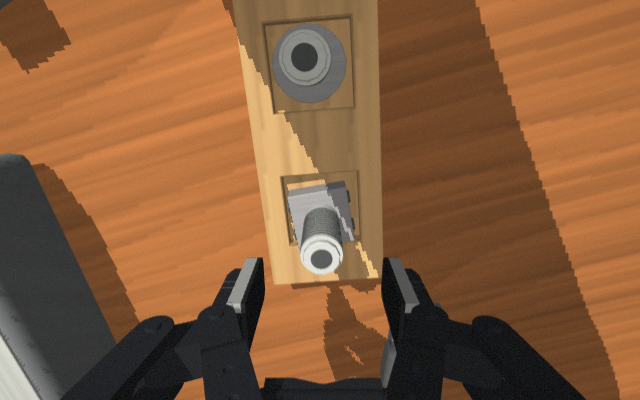

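The stem top at (321,256) is centred between the jaws (263 and 383). I'll descend to the grasp height.

>>> servo_tool(
  targets=[
    [65,0.015,0,-0.002,0],
    [65,0.02,0,-0.0005,0],
    [65,0.013,0,0,0],
    [65,0,0,0,0],
  ],
)

```text
time_s: 11.9
position: [565.2, 277.1, 57.4]
eef_rot: [[0.012, 0.278, 0.96], [0.006, 0.96, -0.278], [-1.0, 0.009, 0.01]]
contact_force: [-0.2, 0.3, 0.3]
gripper_width: 55.0
```

Run:
```python
from h import *
s=st();to(561.2,275.2,47)
```

```text
{'time_s': 11.9, 'joints': [0.326, 0.526, -0.115, 0.917, 0.002, 0.608], 'position': [565.152, 277.15, 57.397], 'eef_rot': [[0.012, 0.278, 0.96], [0.006, 0.96, -0.278], [-1.0, 0.009, 0.01]], 'contact_force': [-0.184, 0.274, 0.312], 'wrist_torque': [-0.015, 0.033, 0.078], 'gripper_width': 54.973}
world d [ -4.   -1.9 -10.4] tool shift mm [10.3 -3.1 -3.4]
```

>>> servo_tool(
  targets=[
    [65,0.004,-0.003,-0.0034,0],
    [65,0.004,0,0,0],
    [65,0.002,0,0,0],
    [65,0,0,0,0],
  ],
)

```text
time_s: 12.23
position: [562.9, 275.8, 51.3]
eef_rot: [[0.017, 0.279, 0.96], [0.007, 0.96, -0.279], [-1.0, 0.012, 0.014]]
contact_force: [0.5, -0.5, -0.7]
gripper_width: 55.5
```

Run:
```python
from h import *
s=st();to(561.2,275.2,47);snap('wrist','w10')
```

```text
{'time_s': 12.233, 'joints': [0.325, 0.524, -0.138, 0.891, 0.002, 0.607], 'position': [562.864, 275.8, 51.313], 'eef_rot': [[0.017, 0.279, 0.96], [0.007, 0.96, -0.279], [-1.0, 0.012, 0.014]], 'contact_force': [0.514, -0.495, -0.651], 'wrist_torque': [0.017, -0.01, -0.003], 'gripper_width': 55.517}
world d [-1.7 -0.6 -4.3] tool shift mm [ 4.3 -1.1 -1.5]
```

View pics/w10.png

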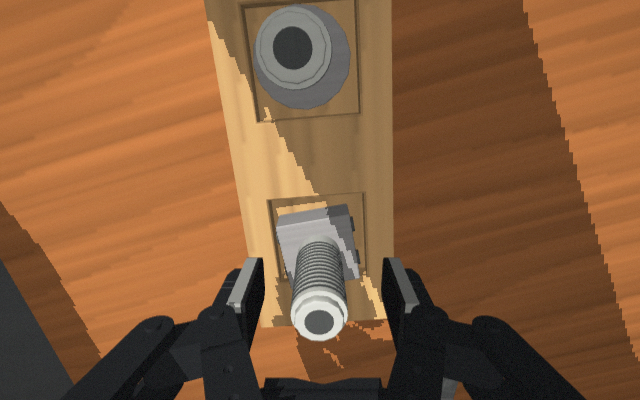

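>>> servo_tool(
  targets=[
    [65,0.002,-0.001,-0.0015,0],
    [20,0,0,0,0],
    [20,0,0,0,0],
    [20,0,0,0,0],
    [20,0,0,0,0],
    [20,0,0,0,0],
    [20,0,0,0,0],
    [20,0,0,0,0],
  ],
  grip_force=60,
)

```text
time_s: 12.95
position: [561.8, 275.5, 50.6]
eef_rot: [[0.019, 0.279, 0.96], [0.008, 0.96, -0.279], [-1.0, 0.013, 0.016]]
contact_force: [-0.6, 0.3, -0.0]
gripper_width: 20.5
```

Run:
```python
from h import *
s=st();snap('wrist','w11')
```

```text
{'time_s': 12.95, 'joints': [0.325, 0.522, -0.144, 0.885, 0.002, 0.608], 'position': [561.788, 275.453, 50.56], 'eef_rot': [[0.019, 0.279, 0.96], [0.008, 0.96, -0.279], [-1.0, 0.013, 0.016]], 'contact_force': [-0.579, 0.333, -0.002], 'wrist_torque': [-0.121, 0.071, -0.009], 'gripper_width': 20.51}
```

View pics/w11.png

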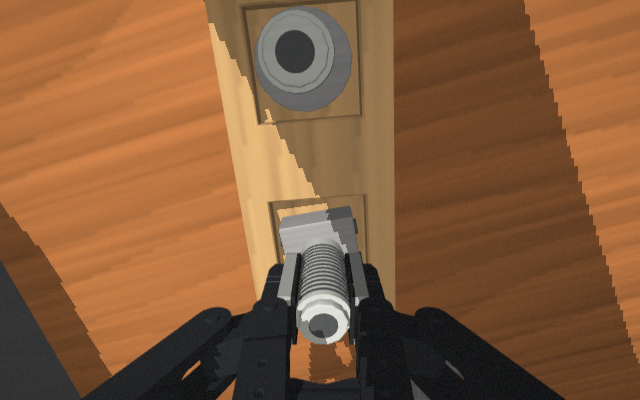

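The stem is gripped; the opening reads 20.5, the same ~1.5 mm offset as at the 40 mm head. I'll lift slowly at first, then higher.

>>> servo_tool(
  targets=[
    [15,-0.005,0,0,0],
    [15,-0.008,0,0,0],
    [15,-0.01,0,0,0],
    [15,-0.015,0,0,0],
    [15,-0.02,0,0,0],
    [15,-0.02,0,0,0],
    [15,-0.02,0,0,0],
    [15,-0.02,0,0,0],
    [15,-0.02,0,0,0],
    [15,-0.015,0,0,0],
    [15,0,0,0,0],
    [15,0,0,0,0],
  ],
)

```text
time_s: 14.0
position: [556.3, 273.4, 217.4]
eef_rot: [[0.017, 0.279, 0.96], [0.007, 0.96, -0.279], [-1.0, 0.012, 0.014]]
contact_force: [-0.1, -0.5, -4.9]
gripper_width: 20.6
```

Run:
```python
from h import *
s=st();snap('wrist','w12');snap('side','s12')
c=load('w8');f=load('s12')['frame']
# disc estimate from earlier wrist views, annulus of depth-plane points
for t in('w1','w7'):
    P=cloud(load(t));z=P[...,2];m=((z>103.5)&(z<106.5)&(P[...,1]<-60)).astype(np.uint8)
    m=cv2.morphologyEx(m,cv2.MORPH_OPEN,np.ones((7,7)))
    nl,L,q,ce=cv2.connectedComponentsWithStats(m);i=1+np.argmax(q[1:,4]);p=P[L==i];print(t,q[i],cv2.minEnclosingCircle(p[:,:2].astype(np.float32)),p[:,:2].min(0),p[:,:2].max(0))
```

```text
{'time_s': 14.0, 'joints': [0.325, 0.419, 0.152, 1.286, 0.002, 0.607], 'position': [556.331, 273.389, 217.443], 'eef_rot': [[0.017, 0.279, 0.96], [0.007, 0.96, -0.279], [-1.0, 0.012, 0.014]], 'contact_force': [-0.056, -0.527, -4.89], 'wrist_torque': [-0.008, 0.072, 0.021], 'gripper_width': 20.644}
w1 [    0    41   140   177 10865] ((556.5828247070312, -162.42225646972656), 74.68370056152344) [ 484.1174966  -216.59147161] [630.96227122 -95.40961596]
w7 [   31   205   173   139 15590] ((556.0414428710938, -162.2498321533203), 75.36911010742188) [ 483.00585268 -236.48345061] [611.40353473 -87.44422997]
```

View pics/w12.png

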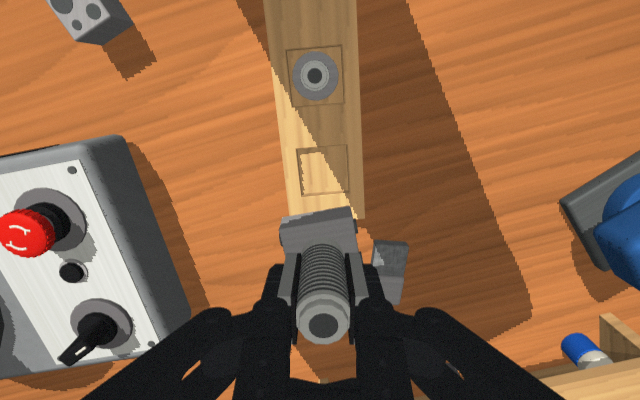

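View pics/s12.png

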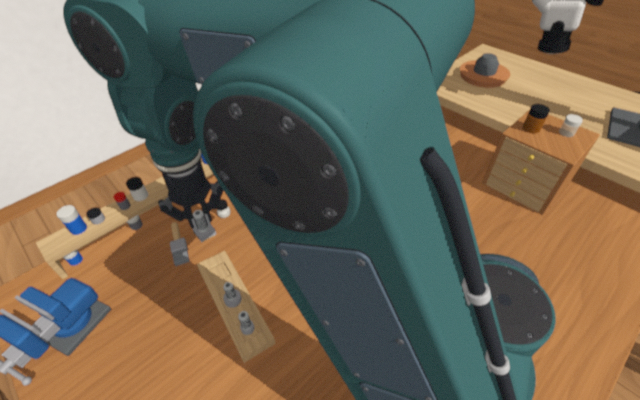

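The holder is lifted with the well empty and the foot level under the jaws. Two views agree on the disc centre at (556.3,-162.3) with r≈75. Next is the carry across.

>>> servo_tool(
  targets=[
    [15,0,-0.01,0.003,0],
    [15,0,-0.018,0.0052,0],
    [15,0,-0.0279,0.0081,0],
    [15,0,-0.0279,0.0081,0],
    [15,0,-0.0279,0.0081,0],
    [15,0,-0.0279,0.0081,0],
    [15,0,-0.0279,0.0081,0],
    [15,0,-0.0279,0.0081,0],
    [15,0,-0.0279,0.0081,0],
    [15,0,-0.0279,0.0081,0],
    [15,0,-0.0279,0.0081,0],
    [15,0,-0.0279,0.0081,0],
    [15,0,-0.0279,0.0081,0],
    [15,0,-0.0279,0.0081,0],
    [15,0,-0.0279,0.0081,0],
    [15,0,-0.018,0.0052,0],
    [15,0,-0.009,0.0026,0],
    [15,0,0,0,0],
    [15,0,0,0,0],
  ],
)

```text
time_s: 15.68
position: [542.0, -188.6, 193.1]
eef_rot: [[-0.015, 0.279, 0.96], [0.01, 0.96, -0.279], [-1.0, 0.005, -0.017]]
contact_force: [-0.9, 0.3, -5.1]
gripper_width: 20.6
```

Run:
```python
from h import *
s=st();to(556.3,-162.3,163)
```

```text
{'time_s': 15.683, 'joints': [-0.478, 0.373, 0.012, 1.227, 0.002, -0.195], 'position': [541.955, -188.597, 193.113], 'eef_rot': [[-0.015, 0.279, 0.96], [0.01, 0.96, -0.279], [-1.0, 0.005, -0.017]], 'contact_force': [-0.883, 0.26, -5.15], 'wrist_torque': [-0.038, 0.004, 0.003], 'gripper_width': 20.567}
world d [ 14.3  26.3 -30.1] tool shift mm [30.1 29.1  7. ]
```

The tool's tilt is now −0.015 against +0.019 at the grasp, so about 2° of lean. Slow descents drift it positive, so I'll centre first and then descend in small steps while watching it.

>>> servo_tool(
  targets=[
    [15,0,0.008,0.002,0],
    [15,0,0.008,0.002,0],
    [15,0,0.008,0.002,0],
    [15,0,0.004,0.001,0],
    [15,0.003,0,0,0],
    [15,0.003,0,0,0],
    [15,0.003,0,0,0],
    [15,0.003,0,0,0],
    [15,0.003,0,0,0],
    [15,0,0,0,0],
  ],
)

```text
time_s: 16.52
position: [557.1, -155.5, 175.7]
eef_rot: [[-0.017, 0.273, 0.962], [0.011, 0.962, -0.273], [-1.0, 0.006, -0.019]]
contact_force: [-0.1, -0.3, -4.8]
gripper_width: 20.5
```

Run:
```python
from h import *
s=st();to(556.3,-162.3,163);snap('wrist','w13')
```

```text
{'time_s': 16.517, 'joints': [-0.415, 0.389, -0.01, 1.191, 0.003, -0.138], 'position': [557.11, -155.538, 175.725], 'eef_rot': [[-0.017, 0.273, 0.962], [0.011, 0.962, -0.273], [-1.0, 0.006, -0.019]], 'contact_force': [-0.119, -0.319, -4.787], 'wrist_torque': [-0.05, -0.064, 0.009], 'gripper_width': 20.518}
world d [ -0.8  -6.8 -12.7] tool shift mm [12.7 -6.8  1.3]
```

View pics/w13.png

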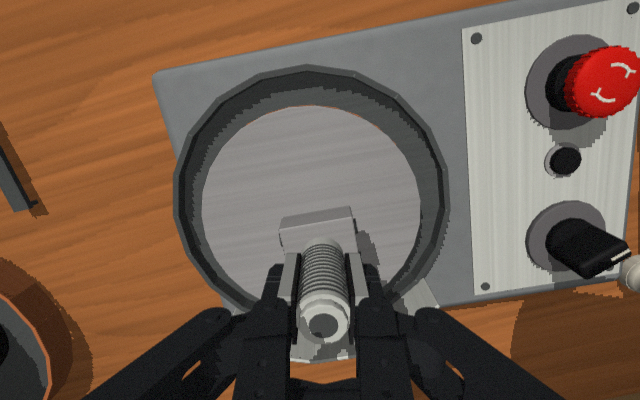

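The foot is over the disc but still leans about 2° from its grasped attitude. I'll test how vertical moves change the tilt.

>>> servo_tool(
  targets=[
    [15,-0.006,0,0,0],
    [15,-0.006,0,0,0],
    [15,-0.006,0,0,0],
    [15,-0.006,0,0,0],
    [15,-0.006,0,0,0],
    [15,-0.006,0,0,0],
    [15,0,0,0,0],
  ],
)

```text
time_s: 17.15
position: [558.1, -157.0, 217.4]
eef_rot: [[-0.015, 0.275, 0.961], [0.01, 0.962, -0.275], [-1.0, 0.006, -0.017]]
contact_force: [0.4, -0.2, -4.8]
gripper_width: 20.4
```

>>> servo_tool(
  targets=[
    [15,0.03,0,0,0],
    [15,0,0,0,0],
  ],
)

```text
time_s: 17.32
position: [558.3, -156.9, 187.9]
eef_rot: [[-0.012, 0.275, 0.961], [0.009, 0.962, -0.275], [-1.0, 0.005, -0.014]]
contact_force: [-0.3, 1.1, -5.8]
gripper_width: 20.9
```

>>> servo_tool(
  targets=[
    [15,0,-0.0068,0.0,0],
    [15,0,0,0.015,0],
    [15,0,0,0,0],
  ],
)

```text
time_s: 17.57
position: [570.7, -168.5, 190.0]
eef_rot: [[-0.013, 0.274, 0.962], [0.009, 0.962, -0.274], [-1.0, 0.005, -0.014]]
contact_force: [0.2, -0.3, -4.7]
gripper_width: 20.4
```

>>> servo_tool(
  targets=[
    [15,0,0,-0.007,0],
    [15,0,0,-0.007,0],
    [15,0,0,0,0],
  ],
)

```text
time_s: 17.82
position: [556.1, -165.4, 192.0]
eef_rot: [[-0.012, 0.275, 0.962], [0.008, 0.962, -0.274], [-1.0, 0.005, -0.014]]
contact_force: [0.2, -0.1, -4.7]
gripper_width: 20.3
```

Both slow up and quick down help, at about +0.005 per cycle. I'll repeat.

>>> servo_tool(
  targets=[
    [15,0.03,0,0,0],
    [15,0,0,0,0],
    [15,-0.006,0,0,0],
    [15,-0.006,0,0,0],
    [15,-0.006,0,0,0],
    [15,-0.006,0,0,0],
    [15,-0.005,0,0,0],
    [15,0,0,0,0],
    [15,0.03,0,0,0],
    [15,0,0,0,0],
    [15,-0.006,0,0,0],
    [15,-0.006,0,0,0],
    [15,-0.006,0,0,0],
    [15,-0.006,0,0,0],
    [15,-0.005,0,0,0],
    [15,0,0,0,0],
  ],
)

```text
time_s: 19.15
position: [557.8, -166.6, 209.9]
eef_rot: [[0.002, 0.274, 0.962], [0.002, 0.962, -0.274], [-1.0, 0.002, 0.001]]
contact_force: [0.9, -0.4, -4.6]
gripper_width: 20.9
```

>>> servo_tool(
  targets=[
    [15,0.03,0,0,0],
    [15,0,0,0,0],
    [15,-0.03,0,0,0],
    [15,0,0,0,0],
    [15,0.03,0,0,0],
    [15,0,0,0,0],
    [15,-0.03,0,0,0],
    [15,0,0,0,0],
  ],
)

```text
time_s: 19.82
position: [557.9, -166.7, 216.9]
eef_rot: [[0.004, 0.274, 0.962], [0.001, 0.962, -0.274], [-1.0, 0.002, 0.003]]
contact_force: [0.5, 0.0, -2.9]
gripper_width: 20.8
```

>>> servo_tool(
  targets=[
    [15,0.03,0,0,0],
    [15,0,0,0,0],
    [15,-0.006,0,0,0],
    [15,-0.006,0,0,0],
    [15,-0.006,0,0,0],
    [15,-0.006,0,0,0],
    [15,0,0,0,0],
    [15,0.03,0.002,0,0],
    [15,0,0.002,0,0],
    [15,0,0,0,0],
  ],
)

```text
time_s: 20.65
position: [562.1, -164.1, 194.9]
eef_rot: [[0.014, 0.275, 0.961], [-0.004, 0.962, -0.275], [-1.0, 0.0, 0.014]]
contact_force: [1.4, 0.2, -2.6]
gripper_width: 20.8
```

Run:
```python
from h import *
s=st();to(556.3,-162.3,163);snap('wrist','w14');snap('scene','s14')
f=load('s14')['frame'];cv2.imwrite('pics/s14c.png',cv2.resize(f[100:310,230:480,::-1],None,fx=3,fy=2.8,interpolation=cv2.INTER_CUBIC))
```

```text
{'time_s': 20.65, 'joints': [-0.424, 0.369, 0.01, 1.198, 0.002, -0.146], 'position': [562.077, -164.097, 194.869], 'eef_rot': [[0.014, 0.275, 0.961], [-0.004, 0.962, -0.275], [-1.0, 0.0, 0.014]], 'contact_force': [1.382, 0.162, -2.637], 'wrist_torque': [0.041, -0.024, -0.003], 'gripper_width': 20.827}
world d [ -5.8   1.8 -31.9] tool shift mm [31.8  0.1 -6.5]
```

View pics/s14c.png

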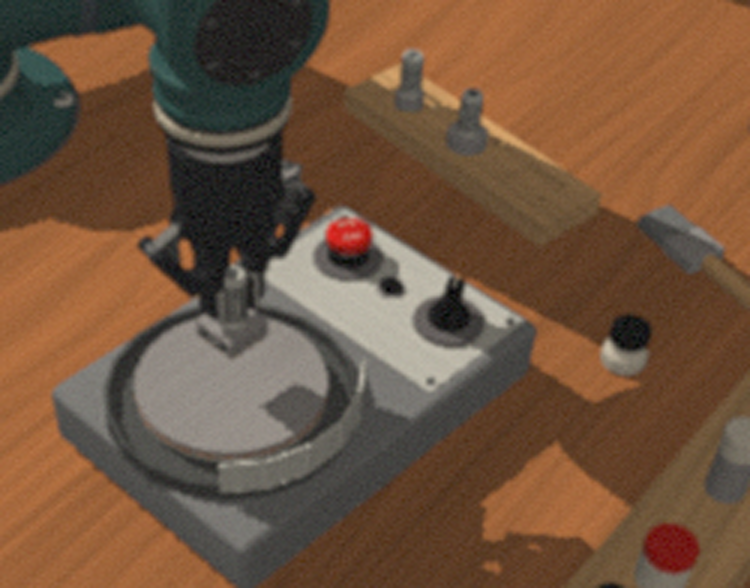

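View pics/w14.png

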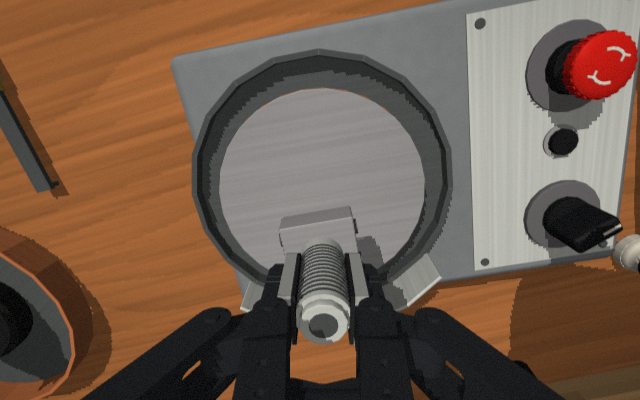

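Run:
```python
from h import *
st()
T=lambda t:cloud(load(t))
import numpy as np
for t in('w12','w13','w14'):
    c=load(t);fx,fy,cx,cy=c['K'];D=c['depth']
    print(t,[(p,round(float(D[p[1],p[0]]),1)) for p in((320,325),(318,218),(340,215))])
```

```text
{'time_s': 20.75, 'joints': [-0.425, 0.369, 0.01, 1.198, 0.002, -0.146], 'position': [561.901, -164.248, 194.574], 'eef_rot': [[0.013, 0.275, 0.961], [-0.004, 0.962, -0.275], [-1.0, 0.0, 0.014]], 'contact_force': [-0.148, -0.081, -3.804], 'wrist_torque': [-0.005, 0.018, 0.087], 'gripper_width': 20.597}
w12 [((320, 325), 124.7), ((318, 218), 172.7), ((340, 215), 171.1)]
w13 [((320, 325), 125.6), ((318, 218), 171.9), ((340, 215), 170.3)]
w14 [((320, 325), 124.9), ((318, 218), 171.9), ((340, 215), 170.4)]
```

The grip hasn't slipped: the holder sits identically in the tool view and its depths are unchanged. The tilt is now 0.013 against 0.019 at the grasp. Final centring and descent.

>>> servo_tool(
  targets=[
    [15,0.01,0,-0.003,0],
    [15,0.01,0,-0.003,0],
    [15,0.006,0,0,0],
    [15,0,0,0,0],
    [15,0,0,0,0],
  ],
)

```text
time_s: 21.17
position: [558.2, -163.7, 172.4]
eef_rot: [[0.018, 0.275, 0.961], [-0.006, 0.962, -0.274], [-1.0, -0.001, 0.019]]
contact_force: [-0.1, 0.3, -3.8]
gripper_width: 20.6
```

Run:
```python
from h import *
s=st();to(556.3,-162.3,163)
```

```text
{'time_s': 21.167, 'joints': [-0.426, 0.369, -0.052, 1.131, 0.002, -0.148], 'position': [558.174, -163.699, 172.351], 'eef_rot': [[0.018, 0.275, 0.961], [-0.006, 0.962, -0.274], [-1.0, -0.001, 0.019]], 'contact_force': [-0.08, 0.323, -3.818], 'wrist_torque': [0.03, -0.033, 0.014], 'gripper_width': 20.62}
world d [-1.9  1.4 -9.4] tool shift mm [ 9.3  0.8 -2.4]
```

>>> servo_tool(
  targets=[
    [15,0.008,0.0008,-0.002,0],
    [15,0,0,0,0],
    [15,0,0,0,0],
  ],
)

```text
time_s: 21.42
position: [557.4, -162.7, 165.1]
eef_rot: [[0.019, 0.275, 0.961], [-0.007, 0.962, -0.275], [-1.0, -0.001, 0.021]]
contact_force: [0.3, 0.3, -4.6]
gripper_width: 20.6
```

Run:
```python
from h import *
s=st();to(556.3,-162.3,163);snap('wrist','w15');snap('scene','s15');snap('side','d15')
P=cloud(load('w15'));z=P[...,2]
R=np.array(s['eef_rot']);
# foot top plane
v,u=np.indices(z.shape);m=(u>285)&(u<355)&(v>212)&(v<245)&(z>140)&(z<160)
p=P[m];c=p.mean(0);n=np.linalg.svd(p-c,full_matrices=False)[2][2];print('foot top z',len(p),np.percentile(p[:,2],[5,50,95]),'normal',n)
m=(u>300)&(u<345)&(v>290)&(v<345)&(z>190)&(z<215);p=P[m];print('button',len(p),np.median(p,0),cv2.minEnclosingCircle(p[p[:,2]>np.median(p[:,2])-1][:,:2].astype(np.float32)))
Q=cloud(load('s15'));q=Q[...,2];mm=(q>103)&(q<107)&(Q[...,1]<-80)&(Q[...,0]>450);print('disc z scene',np.median(q[mm]))
for t,b in(('s15',(270,140,450,275)),('d15',(240,100,420,235))):
    f=load(t)['frame'];x0,y0,x1,y1=b;cv2.imwrite(f'pics/{t}c.png',cv2.resize(f[y0:y1,x0:x1,::-1],None,fx=4.4,fy=4.4,interpolation=cv2.INTER_CUBIC))
```

```text
{'time_s': 21.417, 'joints': [-0.425, 0.37, -0.071, 1.109, 0.002, -0.147], 'position': [557.353, -162.75, 165.119], 'eef_rot': [[0.019, 0.275, 0.961], [-0.007, 0.962, -0.275], [-1.0, -0.001, 0.021]], 'contact_force': [0.297, 0.299, -4.596], 'wrist_torque': [0.026, -0.003, -0.002], 'gripper_width': 20.581}
world d [-1.1  0.4 -2.1] tool shift mm [ 2.1  0.1 -1.2]
foot top z 2073 [143.69231821 152.07586069 154.94511951] normal [-0.5606509   0.08373657  0.82380747]
button 2189 [ 553.06237961 -160.50375652  204.17417011] ((556.800537109375, -161.16844177246094), 9.791948318481445)
disc z scene 105.00800289568747
```

View pics/s15c.png

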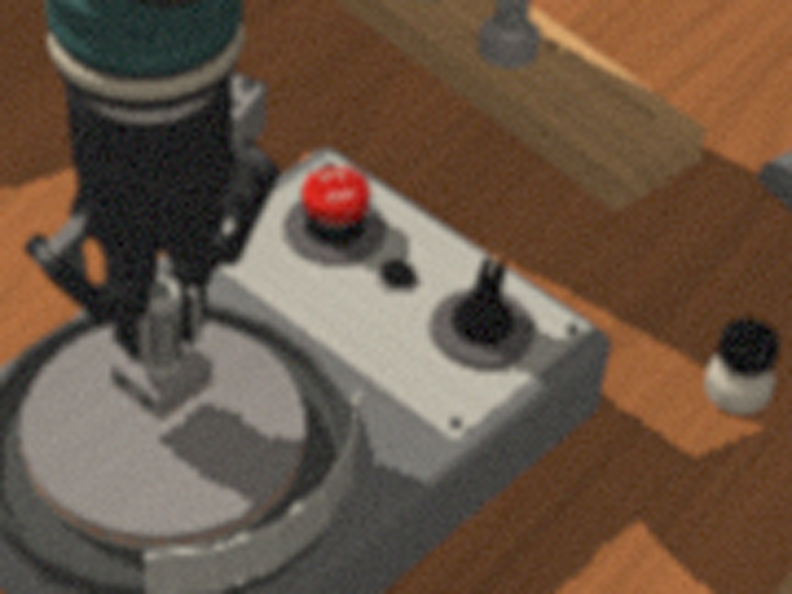

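View pics/w15.png

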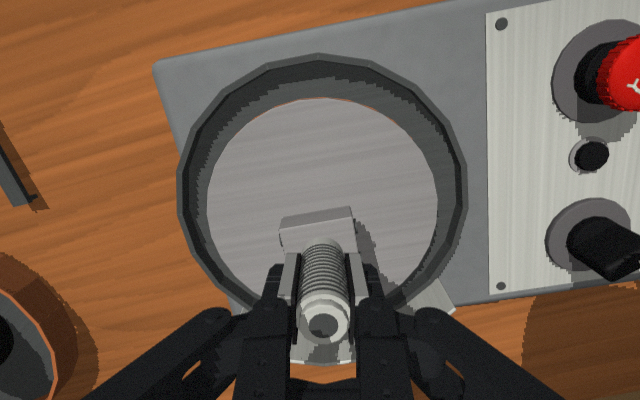

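The foot is over the disc with a face gap of about 27 mm (button top 204.2 − 72 − 105). I'll lower it slightly, then settle and check level.

>>> servo_tool(
  targets=[
    [15,0.0025,0,-0.0012,0],
    [15,0,0,0,0],
    [15,0,0,0,0],
    [15,0,0,0,0],
    [15,0,0,0,0],
  ],
)

```text
time_s: 21.98
position: [556.2, -162.5, 162.6]
eef_rot: [[0.02, 0.275, 0.961], [-0.007, 0.962, -0.275], [-1.0, -0.001, 0.021]]
contact_force: [0.9, -0.3, -4.7]
gripper_width: 20.9
```

Run:
```python
from h import *
s=st();snap('wrist','w16')
P=cloud(load('w16'));z=P[...,2];v,u=np.indices(z.shape)
m=(u>300)&(u<345)&(v>290)&(v<345)&(z>190)&(z<215);p=P[m];h=np.percentile(p[:,2],90);print('button top',np.median(p[p[:,2]>h-3],0),h)
m=(u>282)&(u<356)&(v>205)&(v<260)&(z>140)&(z<156);p=P[m]
best=0;rg=np.random.default_rng(0)
for _ in range(300):
    a=p[rg.choice(len(p),3,0)];n=np.cross(a[1]-a[0],a[2]-a[0]);n/=np.linalg.norm(n)+1e-9
    if abs(n[2])<.9: continue
    k=abs((p-a[0])@n)<.6
    if k.sum()>best:best=k.sum();K=k
q=p[K];n=np.linalg.svd(q-q.mean(0),full_matrices=False)[2][2];n*=np.sign(n[2]);print(best,len(p),'foot top',q.mean(0),n,'tilt deg',np.degrees(np.arccos(n[2])))
```

```text
{'time_s': 21.983, 'joints': [-0.426, 0.369, -0.079, 1.102, 0.002, -0.148], 'position': [556.228, -162.462, 162.62], 'eef_rot': [[0.02, 0.275, 0.961], [-0.007, 0.962, -0.275], [-1.0, -0.001, 0.021]], 'contact_force': [0.858, -0.27, -4.667], 'wrist_torque': [-0.027, 0.084, 0.025], 'gripper_width': 20.941}
button top [ 554.4453798  -160.61031691  201.96363489] 202.59640895543967
1242 2473 foot top [ 544.48541503 -158.81189336  149.77848809] [-0.01129017  0.02041821  0.99972778] tilt deg 1.3369328066218635
```

Button top at 202 puts the face at about 130, so the gap is 25 mm. The foot plane measures about 1.3° tilt, the arm is steady and the stop is out. I'll hand it in.

```bash
python3 -c "
from h import *
print(env.sign_off())"
```

```text
the job is handed in; nothing more can be done
None
```

The job is handed in at about 22 s, with the stop proved and the square-footed holder held over the disc.

- **Stop:** I pushed the mushroom head in until it bottomed at z = 105.3 under 25 N. With the fingers clear, the depth camera still read its top at about 105, so it had latched. I then gripped the rim and turned it about 0.90 rad clockwise, with the marks on the head turning along. After I let go, the top was back at about 111.5 and the marks looked back in place.
- **Holder:** I lifted the square-footed holder out of the well at the rest's +x end and carried it over the disc. It did not slip in the grip, and the carry stayed clear of the machine, with the wrist force showing only the holder's weight.
- **Final check:** The tool centre is at (556.2, −162.5), and the measured disc centre is (556.3, −162.3). The face is about 25 mm above the disc.
- **Level:** The holder leaned about 2° after the carry, so I worked the tool back close to its angle at the grasp. The last fit of the foot's top still shows about 1.3° of tilt, so it is not perfectly level. Comparing the tool's angle with that at the grasp gives about 0.9°, and the fit is somewhat noisy.
- **Gripper reading:** The gripper opening read about 1.5 to 2 mm less than the true size on both the head and the stem. I took this as give in the pads.

I did not measure the other objects again after the moves. The last scene view showed the two other holders, the black-lidded jar and the brush in place; I didn't check the rest.

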